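Raise a click-stop worktop stand by three clicks and refit its tray

TASK

Make room under the upper frame of the two-tier spice stand for the taller jars that wait behind it: raise the frame by its wooden pull bar for exactly three clicks and leave it resting on that catch. Then put the washed tray back on the frame, each corner hole over its own post, keeping hold of it until it is right down on all four shoulders before you let go. Leave the three waiting jars standing where they are.

Things in the scene. Friction and masses are not known exactly. Their poses are not given: they have to be found in the camera images.
- riser: Upper frame of the stand: grey-green H-shaped frame on a steel ratchet column (about 0.45 kg) that slides only straight up and down, travel 98 mm; it starts fully down, this origin 120 mm over the worktop. Origin: top face of the frame on the column's axis; z up, x across, y along the frame. The column has 5 notches 16 mm apart, at first hidden in the sleeve.
- pull_bar (a point): Centre of the frame's wooden pull bar, 23 mm above the riser's origin; bar along the riser's y, 70 mm long, 12 wide, 12 high. Pulled up slowly, the frame runs free (4 to 6.5 N) for 1 to 20 mm, then the pull climbs to 10-18 N within some 8 mm and drops to the bare weight or less: one click, 12 to 30 mm up. The next follow every 16 mm. Let down, it drops up to 5 mm onto the catch and stays.
- post_shoulder (a point): Centre of the seat of one corner post. Four equal posts stand on the riser at x = +-40, y = +-65 mm: grey-green shoulders 20 mm in diameter up to 34 mm above the riser's origin (this point), and on each a steel pin 10 mm in diameter with a round end, up to 57 mm above the riser's origin.
- collar: Grey-green ratchet collar clamped round the stand's sleeve, 49 mm in diameter, 26 mm high; fixed during the job. Origin: centre of its underside, axes as the stand's. It is clamped at another height each time, 62 to 81 mm over the worktop, so the height of the clicks differs and they must be counted by feel. It holds the spring catch.
- red_knob (a point): Centre of the red pull knob (18 mm) of the spring catch, 60 mm out on the collar's -x side, 13 mm above the collar's origin. It jumps out 3 to 4 mm and back at every click. Only for lowering: held out by 6 mm or more (about 16 N) it frees the column. Not needed when the clicks are counted right.
- tray: Loose white tray, 120 mm (x) by 170 mm (y), plate 6 mm thick, lip 18 mm high over all, about 0.35 kg, flat on the worktop left of the stand. Origin: centre of the underside; z up. Four round through holes 13 mm in diameter at x = +-40, y = +-65 mm. Seated, its underside rests on the shoulders, so its origin lies 34 mm above the riser's; either way round fits.
- tray_bar (a point): Centre of the tray's wooden carrying bar, 34 mm above the tray's origin; bar along the tray's y, 84 mm long, 12 mm wide, 12 mm high.
- stand: The stand's fixed base and lower tier, 122 mm (x) by 172 mm (y), 18 mm high with its lip, three spice jars up to 99 mm high on it and a sleeve 34 mm in diameter in its middle. Origin: centre of the underside on the worktop; same axes as the riser. It does not move.
- jar_blue: Bystander: tall spice jar with the dark blue cap, 41 mm in diameter, 106 mm high, standing on the worktop behind the stand and the tray; origin at the centre of its foot.
- jar_grey: Bystander: tall spice jar with the grey cap, 41 mm in diameter, 106 mm high, standing on the worktop behind the stand and the tray; origin at the centre of its foot.
- jar_white: Bystander: tall spice jar with the white cap, 41 mm in diameter, 106 mm high, standing on the worktop behind the stand and the tray; origin at the centre of its foot.

How it is judged:
By the outcome, as a careful person would: the job done as asked, in the order asked, and still so for the second after the job is handed in, with the robot touching nothing.
It also fails if it takes over 72 s, if anything falls off the work surface, if the arm or the gripper's body presses on something with over 40 N, if the wrist force passes 120 N, or if a joint passes its speed limit or range.

ROBOT

A 7-joint arm with a two-finger parallel gripper is mounted at the origin on a cart in front of the work surface, level with it; the furniture and walls round the work are solid. World frame = base frame: x ahead of the robot, y to its left, z up, the work surface at z = 0. Lengths are in m, angles in rad, forces in N, time in s.
With the tool pointing down it reaches from about 0.425 to 0.875 m from the base axis. Payload 4.7 kg.
Tool frame: the origin (TCP) lies midway between the tips of the shut fingers; the grasp point (between the pads) lies 19 mm behind it; z points along the fingers, y is the line along which they close (so a half turn about z gives the same grasp; the last joint's range is limited). The gripper opens to 85 mm and grips with 20 to 120 N. Pads are 22 mm wide; open, the fingers measure 114 mm over their backs; the gripper's body (76 mm by 85 mm) begins 54 mm behind the grasp point. The pads swing forward as they close: fully open they stand 13 mm farther back than shut.
Start: joints at [-1.098, 0.321, -0.07, 1.45, 0.023, 1.371, -0.057], TCP at [0.288, 0.583, 0.231] pointing down, gripper open.
Joint ranges: [-2.86, 2.86], [-0.3, 2.09], [-1.38, 1.24], [0.06, 2.45], [-1.56, 4.7], [0.09, 2.05], [-2.69, 2.69]. Speed limits (rad/s): [2.57, 2.57, 3.14, 3.14, 3.14, 3.14, 3.14].

INTERFACE

Orientations are given as a unit quaternion [w, x, y, z].
In Python, from plant import r, snapshot, ticket gives the robot as it stands. The module is installed in compiled form; this text tells all that it offers.
- The arm moves only by the tool play_rows, never from a script. Its argument "increments" is a list of rows, each an object of numbers: "tx", "ty", "tz": the shift along the tool's x, y, z each as a share of 50 cm, from -1 to 1; "wx", "wy", "wz": the turn, a rotation vector about the tool's x, y, z each as a share of 90 degrees, from -1 to 1; "hand": the closure, from 0 (fully open) to 1 (shut). A call has 1 to 8 rows; each row is the pose to reach, as a shift and turn from the pose commanded when the call began, along the tool's axes at that moment; what a row does not reach only later rows make up. A row lasts 1/10 s, in which the tool goes at most 50 mm and 8.59 degrees, less where a joint would pass 70% of its speed; a pose out of reach is approached as far as the arm can. A call with a number of a shift or a turn outside -1 to 1 is refused whole. A call with a gripper value outside its range is refused whole. The fingers move at their own pace and stop on an object; "squeeze" is the grip in N (left out, the last holds). Time passes only in rows, so rows that repeat a pose let the fingers close. It gives the time, the measured TCP pose, the force, the opening and the grip force at its end, in the units of the state.
- r.state(): the state, without advancing time (a new reading comes with each control period).
- snapshot(name): name is "side" or "top" or "wrist"; returns a dict with "pixels" (400x640x3 uint8, red, green, blue), "fx", "fy", "cx", "cy" (pixels), "R" (3x3) and "t" (3): a world point X has camera coordinates R X + t; the wrist camera has in their place "T_tool_cam" (4x4, takes a point from camera to tool coordinates, whose origin is the TCP and whose axes are the flange's). Camera axes: x right, y down, z forward; pixel columns grow to the right and rows downward; lengths in m; the calibration is good to about 2 mm. A picture is of the moment at which its call begins: read the wrist's pose just before it. There is no depth.
- ticket.close_job(): hands the job in; it is judged then, once.
The state is a dict: "time_s": time; "joint_pos": joint angles; "joint_velocities": joint speeds; "joint_efforts": joint torques, N m; "position": TCP position; "eef_rot": TCP orientation; "force": force on the tool from outside, world axes, zero at the start; "ft_torque": the same for the moment, N m; "grip_width": finger opening in m; "grip_force": force on a finger pad.
Only numpy, scipy, OpenCV 4.12 (cv2) and the standard library are available. Lean on these libraries where they do the work, as an engineer would, in place of code of your own. Each camera call takes 0.05 s, during which the arm holds its last target. There are 200 camera calls.

## Working session

There is one attempt and no reset: what is moved stays moved. The work goes in short steps, Python scripts to look and compute and a tool call to move; the robot and the scene stay as the last step left them, time stands still between calls to the robot, and variables do not carry over. Pictures are saved under pics/ and viewed, at most 13 in all, crops included, and the job is handed in when it is done.

Besides the shell and the picture viewer there is one more tool, called after ">>>" as a command line: name --argument value ..., lists and objects as JSON in quotes. play_rows: Moves the arm, as the interface text tells. Its arguments: {"type":"object","properties":{"increments":{"type":"array"},"squeeze":{"type":"number"}},"required":["increments"]}

```bash
mkdir -p pics
python3 - <<'E'
from plant import r, snapshot
import cv2, pickle
s=r.state(); print({k:s[k] for k in ('time_s','position','eef_rot','force','grip_width')})
d={}
for n in ('side','top','wrist'):
    p=snapshot(n); d[n]=p; cv2.imwrite(f'pics/{n}0.png',p['pixels'][:,:,::-1])
    print(n,[p[k] for k in ('fx','fy','cx','cy')],[p[k] for k in p if k in('R','t','T_tool_cam')])
pickle.dump(d,open('cams.pkl','wb'))
E
```

```text
{'time_s': 0.0, 'position': array([0.28767459, 0.58226071, 0.23022169]), 'eef_rot': array([-1.65588377e-04,  2.27367184e-01,  9.73808620e-01, -9.52262730e-04]), 'force': array([0.36081773, 0.26494532, 0.55494179]), 'grip_width': 0.08556398924381967}
side [395.91705561358054, 395.91705561358054, 322.78924446716275, 196.16463111165547] [array([[ 0.90918908, -0.41637517,  0.00263449],
       [-0.17813158, -0.3946681 , -0.90139127],
       [ 0.37635669,  0.81906581, -0.43299749]]), array([-0.35640842,  0.286371  ,  0.53196061])]
top [370.63009344721763, 370.63009344721763, 326.13292365579633, 195.43831809785118] [array([[ 0.02878031, -0.99934196,  0.02207564],
       [-0.9876816 , -0.03182884, -0.15320568],
       [ 0.15380751, -0.0173944 , -0.98794771]]), array([0.20075131, 0.53564738, 0.88576915])]
wrist [283.71356656988235, 283.71356656988235, 316.79563994626375, 199.02865456122584] [array([[-2.53785731e-04, -9.63250590e-01, -2.68604237e-01,
         6.70765051e-02],
       [ 9.99999951e-01, -1.95178821e-04, -2.44894141e-04,
         1.64495897e-04],
       [ 1.83468568e-04, -2.68604286e-01,  9.63250592e-01,
        -1.42986458e-01],
       [ 0.00000000e+00,  0.00000000e+00,  0.00000000e+00,
         1.00000000e+00]])]
```

View pics/top0.png

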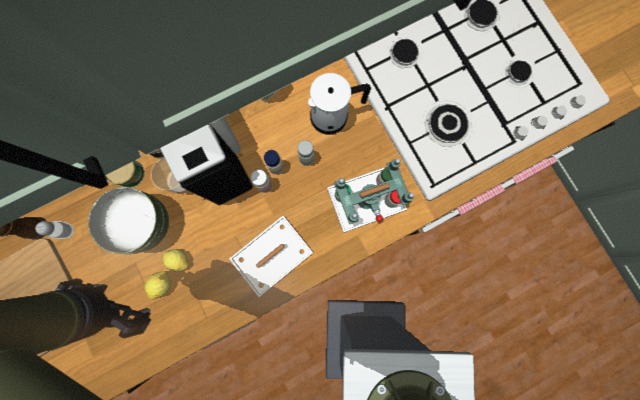

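View pics/side0.png

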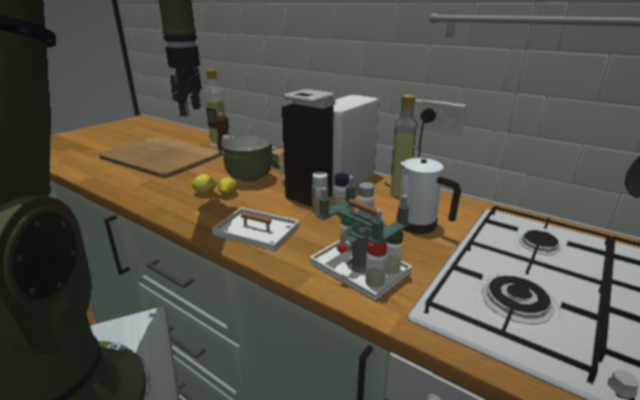

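The top view shows the tray near (271,256), the stand near (373,193), and the jars at about (272,158), (306,152) and (260,180). I'll enlarge that area.

Run:
```python
import cv2
a=cv2.imread('pics/top0.png')[140:300,220:430]
cv2.imwrite('pics/topc.png',cv2.resize(a,None,fx=3.7,fy=3.7,interpolation=cv2.INTER_CUBIC))
a=cv2.imread('pics/side0.png')[160:300,200:420]
cv2.imwrite('pics/sidec.png',cv2.resize(a,None,fx=3.6,fy=3.6,interpolation=cv2.INTER_CUBIC))
```

```text
(no output)
```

View pics/topc.png

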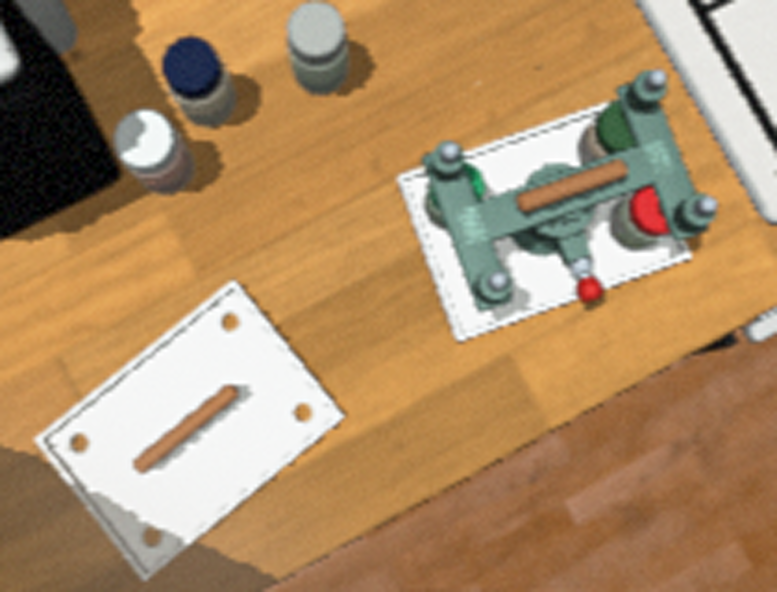

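View pics/sidec.png

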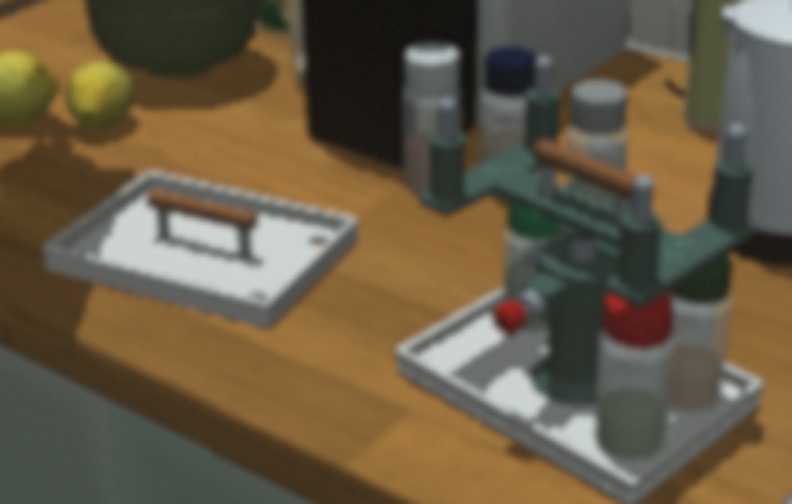

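The crop shows the pins, pull bar, tray holes and tray bar clearly, so I'll fit both poses by least squares over both cameras.

```bash
cat > h.py <<'E'
import numpy as np, pickle
from scipy.optimize import least_squares
from scipy.spatial.transform import Rotation as Ro
C=pickle.load(open('cams.pkl','rb'))
def proj(c,X,cam=None):
    c=C[c]; q=np.asarray(X)@c['R'].T+c['t']
    return np.c_[c['fx']*q[:,0]/q[:,2]+c['cx'],c['fy']*q[:,1]/q[:,2]+c['cy']]
def world(p,L):
    c,s=np.cos(p[2]),np.sin(p[2]); L=np.asarray(L,float)
    return np.c_[p[0]+c*L[:,0]-s*L[:,1],p[1]+s*L[:,0]+c*L[:,1],L[:,2]]
def fit(p0,obs):
    f=lambda p:np.concatenate([(proj(c,world(p,L))-np.asarray(u)).ravel() for c,L,u in obs])
    s=least_squares(f,p0,loss='soft_l1'); return s.x,f(s.x).reshape(-1,2)
tc=lambda u:np.array(u)/3.7+[220,140]-.36
sc=lambda u:np.array(u)/3.6+[200,160]-.36
E
python3 - <<'E'
from h import *
z=.174
T=tc([(449,152),(655,78),(705,207),(497,283)]); P=[(.04,.065,z),(.04,-.065,z),(-.04,-.065,z),(-.04,.065,z)]
S=sc([(544,65),(737,133),(643,188),(447,107)])
Tb=tc([(523,203),(625,170)]);B=[(0,.035,.149),(0,-.035,.149)];Sb=sc([(540,148),(635,185)])
for o in ([('top',P,T),('top',B,Tb)],[('side',P,S),('side',B,Sb)],[('top',P,T),('top',B,Tb),('side',P,S),('side',B,Sb)]):
    p,e=fit([.6,-.1,-.3],o);print(p,np.round(e,1).tolist())
H=[(.04,.065,.006),(.04,-.065,.006),(-.04,-.065,.006),(-.04,.065,.006)]
T=tc([(79,442),(230,321),(303,412),(152,536)])
Tb=tc([(141,466),(234,391)]);B=[(0,.042,.04),(0,-.042,.04)];Sb=sc([(152,197),(254,214)])
for o in ([('top',H,T),('top',B,Tb)],[('side',B,Sb)],[('top',H,T),('top',B,Tb),('side',B,Sb)]):
    p,e=fit([.4,.1,-.5],o);print(p,np.round(e,1).tolist())
for n,u in (('blue',(192,66)),('grey',(317,30)),('white',(145,138))):
    # top centre at z=.106
    f=lambda q:(proj('top',[[q[0],q[1],.106]])-tc([u])).ravel()
    print(n,least_squares(f,[.5,.1]).x)
E
```

```text
[0.52757158 0.11364284 0.37502524] [[-0.1, 0.1], [0.4, 0.3], [0.6, -0.2], [-0.1, -0.3], [-1.8, 0.8], [0.2, -0.8]]
[0.52327551 0.10611286 0.36750297] [[0.0, -0.0], [0.3, 0.6], [-0.1, -0.1], [-0.4, -0.0], [-1.0, -1.4], [1.4, 0.1]]
[0.52701597 0.11240042 0.37114625] [[0.5, 0.2], [1.1, 0.7], [1.1, 0.2], [0.4, -0.1], [-1.2, 1.0], [0.8, -0.4], [0.1, -1.4], [0.0, -1.2], [-0.1, -2.1], [-0.0, -1.5], [-0.8, -3.0], [1.3, -1.7]]
[0.37825677 0.34939695 0.71345016] [[0.1, 0.1], [0.2, 0.0], [0.1, 0.0], [-0.0, -0.0], [-1.8, 0.8], [0.5, -1.2]]
[0.37480907 0.34387001 0.70165824] [[-0.8, -1.6], [0.7, 1.0]]
[0.3777904  0.34919989 0.71197654] [[0.2, 0.2], [0.3, 0.2], [0.2, 0.3], [0.0, 0.2], [-1.7, 0.9], [0.6, -1.0], [-0.2, -2.7], [1.3, -0.3]]
blue [0.60466094 0.34859407]
grey [0.63095233 0.270484  ]
white [0.55725806 0.37558698]
```

```bash
cat >> h.py <<'E'
def go(x,y,z,psi,s):
    q=s['eef_rot']; R=Ro.from_quat([q[1],q[2],q[3],q[0]])
    c,n=np.cos(psi),np.sin(psi)
    Rt=Ro.from_matrix(np.array([[-n,c,0],[c,n,0],[0,0,-1]]).T@np.eye(3)) if 0 else Ro.from_matrix(np.c_[[-n,c,0],[c,n,0],[0,0,-1]])
    d=R.inv().apply(np.array([x,y,z])-s['position'])/.5
    w=(R.inv()*Rt).as_rotvec()/(np.pi/2)
    print('t',np.round(d,4),'w',np.round(w,4),'rows',np.linalg.norm(d)*10,np.linalg.norm(w)*90/8.59)
E
python3 -c "
from h import *; from plant import r
go(.5265,.112,.235,.373,r.state())"
```

```text
t [-0.8448 -0.6321 -0.008 ] w [-9.000e-04  4.000e-04  4.705e-01] rows 10.551180124418345 4.929499015361175
```

>>> play_rows --increments '[{"tx": -0.08,"ty": -0.06,"tz": -0.004,"wz": 0.09},{"tx": -0.16,"ty": -0.12,"tz": -0.008,"wz": 0.18},{"tx": -0.24,"ty": -0.18,"tz": -0.008,"wz": 0.27},{"tx": -0.32,"ty": -0.24,"tz": -0.008,"wz": 0.36},{"tx": -0.4,"ty": -0.3,"tz": -0.008,"wz": 0.45},{"tx": -0.48,"ty": -0.36,"tz": -0.008,"wz": 0.47},{"tx": -0.56,"ty": -0.42,"tz": -0.008,"wz": 0.47},{"tx": -0.64,"ty": -0.48,"tz": -0.008,"wz": 0.47}]'

```text
$.increments[0]: bad value
```

```bash
python3 -c "
from h import *; from plant import r
go(.5265,.112,.235,.373,r.state())"
```

```text
t [-0.8448 -0.6321 -0.008 ] w [-9.000e-04  4.000e-04  4.705e-01] rows 10.551180124418345 4.929499015361175
```

>>> play_rows --increments '[{"tx": -0.08,"ty": -0.06,"tz": -0.004,"wx": 0,"wy": 0,"wz": 0.09,"hand": 0},{"tx": -0.16,"ty": -0.12,"tz": -0.008,"wx": 0,"wy": 0,"wz": 0.18,"hand": 0},{"tx": -0.24,"ty": -0.18,"tz": -0.008,"wx": 0,"wy": 0,"wz": 0.27,"hand": 0},{"tx": -0.32,"ty": -0.24,"tz": -0.008,"wx": 0,"wy": 0,"wz": 0.36,"hand": 0},{"tx": -0.4,"ty": -0.3,"tz": -0.008,"wx": 0,"wy": 0,"wz": 0.45,"hand": 0},{"tx": -0.48,"ty": -0.36,"tz": -0.008,"wx": 0,"wy": 0,"wz": 0.47,"hand": 0},{"tx": -0.56,"ty": -0.42,"tz": -0.008,"wx": 0,"wy": 0,"wz": 0.47,"hand": 0},{"tx": -0.64,"ty": -0.48,"tz": -0.008,"wx": 0,"wy": 0,"wz": 0.47,"hand": 0}]'

```text
time_s: 0.95
position: [0.4689, 0.224, 0.2353]
eef_rot: [-0.0, 0.563, 0.826, 0.0]
force: [0.6, 0.7, 1.0]
grip_width: 0.0856
grip_force: 0.0
```

```bash
python3 -c "
from h import *; from plant import r
go(.5265,.112,.235,.373,r.state())"
```

```text
t [-0.2505  0.0254  0.0006] w [ 0.0002 -0.0002  0.0006] rows 2.5180432104511583 0.006420257069512336
```

>>> play_rows --increments '[{"tx": -0.09,"ty": 0.01,"tz": 0,"wx": 0,"wy": 0,"wz": 0,"hand": 0},{"tx": -0.17,"ty": 0.02,"tz": 0,"wx": 0,"wy": 0,"wz": 0,"hand": 0},{"tx": -0.25,"ty": 0.025,"tz": 0,"wx": 0,"wy": 0,"wz": 0,"hand": 0},{"tx": -0.25,"ty": 0.025,"tz": 0,"wx": 0,"wy": 0,"wz": 0,"hand": 0},{"tx": -0.25,"ty": 0.025,"tz": 0,"wx": 0,"wy": 0,"wz": 0,"hand": 0}]'

```text
time_s: 1.45
position: [0.5258, 0.1133, 0.2351]
eef_rot: [-0.0, 0.564, 0.825, -0.0]
force: [0.1, 0.8, 0.2]
grip_width: 0.0853
grip_force: 0.0
```

```bash
python3 -c "
from h import *; from plant import r,snapshot
import cv2
s=r.state();p=snapshot('wrist');p['s']=s
pickle.dump(p,open('w1.pkl','wb'))
cv2.imwrite('pics/w1.png',p['pixels'][:,:,::-1]);print(s['position'],s['force'])
go(.5265,.112,.235,.373,s)"
```

```text
[0.5257623  0.11330416 0.23508425] [0.06953564 0.77336049 0.19765919]
t [-0.003   0.0004  0.0002] w [-0.0003 -0.0003 -0.0011] rows 0.030014258061843057 0.012661228349753556
```

View pics/w1.png

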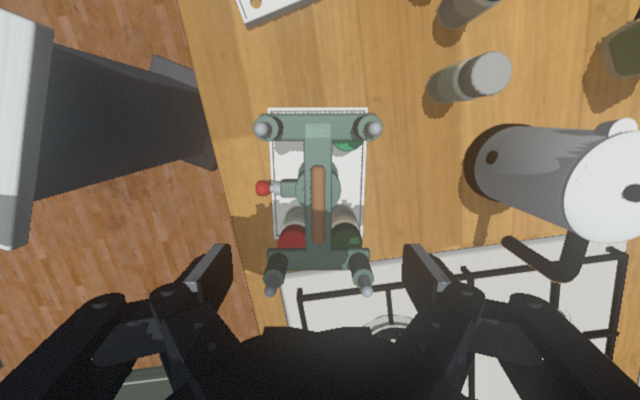

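The wrist view shows the pin tips at (262,127), (375,126), (270,289) and (366,290), and the pull bar from (319,167) to (318,243). I'll fit the pose from these.

```bash
cat >> h.py <<'E'
def wcam(p):
    s=p['s'];q=s['eef_rot'];W=np.eye(4);W[:3,:3]=Ro.from_quat([q[1],q[2],q[3],q[0]]).as_matrix();W[:3,3]=s['position']
    M=np.linalg.inv(W@p['T_tool_cam']);p['R']=M[:3,:3];p['t']=M[:3,3];return p
E
python3 -c "
from h import *; from plant import r
C['w']=wcam(pickle.load(open('w1.pkl','rb')))
z=.174
P=[(.04,.065,z),(-.04,.065,z),(.04,-.065,z),(-.04,-.065,z)]
print(proj('w',world([.5265,.112,.373],P)))
B=[(0,.035,.149),(0,-.035,.149)]
p,e=fit([.5265,.112,.373],[('w',P,[(375,126),(262,127),(366,289),(270,288)]),('w',B,[(319,167),(318,243)])])
print(p,e)
s=r.state();go(*p[:2],.124,p[2],s)
"
```

```text
[[373.35166127 125.64288557]
 [258.52053277 125.88276777]
 [365.18854925 289.47894528]
 [267.5841388  289.60925595]]
[0.52818985 0.11235761 0.37034132] [[ 1.01666161  0.21428562]
 [-0.77289299 -0.86116269]
 [ 1.03574684  0.89284109]
 [-0.53835154  1.79535734]
 [-0.63800365 -3.24949036]
 [ 0.19408223  0.35813583]]
t [-0.0069  0.0036  0.222 ] w [-0.0003 -0.0005  0.0023] rows 2.221825725240549 0.02505213320609164
```

>>> play_rows --increments '[{"tx": -0.006,"ty": 0.003,"tz": 0.06,"wx": 0,"wy": 0,"wz": 0,"hand": 0},{"tx": -0.006,"ty": 0.003,"tz": 0.12,"wx": 0,"wy": 0,"wz": 0,"hand": 0},{"tx": -0.006,"ty": 0.003,"tz": 0.17,"wx": 0,"wy": 0,"wz": 0,"hand": 0},{"tx": -0.006,"ty": 0.003,"tz": 0.2,"wx": 0,"wy": 0,"wz": 0,"hand": 0},{"tx": -0.006,"ty": 0.003,"tz": 0.218,"wx": 0,"wy": 0,"wz": 0,"hand": 0},{"tx": -0.006,"ty": 0.003,"tz": 0.218,"wx": 0,"wy": 0,"wz": 0,"hand": 0.4},{"tx": -0.006,"ty": 0.003,"tz": 0.218,"wx": 0,"wy": 0,"wz": 0,"hand": 0.6},{"tx": -0.006,"ty": 0.003,"tz": 0.218,"wx": 0,"wy": 0,"wz": 0,"hand": 0.7}]' --squeeze 60

```text
time_s: 2.3
position: [0.5292, 0.1123, 0.1277]
eef_rot: [0.001, 0.563, 0.826, 0.001]
force: [-0.4, -0.3, -0.3]
grip_width: 0.0437
grip_force: 0.0
```

>>> play_rows --increments '[{"tx": 0,"ty": 0,"tz": 0,"wx": 0,"wy": 0,"wz": 0,"hand": 1},{"tx": 0,"ty": 0,"tz": 0,"wx": 0,"wy": 0,"wz": 0,"hand": 1},{"tx": 0,"ty": 0,"tz": 0,"wx": 0,"wy": 0,"wz": 0,"hand": 1},{"tx": 0,"ty": 0,"tz": 0,"wx": 0,"wy": 0,"wz": 0,"hand": 1}]'

```text
time_s: 2.7
position: [0.5274, 0.1115, 0.1271]
eef_rot: [-0.001, 0.564, 0.826, -0.001]
force: [-3.9, -0.9, 5.3]
grip_width: 0.011
grip_force: 59.8
```

>>> play_rows --increments '[{"tx": 0,"ty": -0.003,"tz": -0.008,"wx": 0,"wy": 0,"wz": 0,"hand": 1},{"tx": 0,"ty": -0.003,"tz": -0.008,"wx": 0,"wy": 0,"wz": 0,"hand": 1}]'

```text
time_s: 2.9
position: [0.5274, 0.1115, 0.1306]
eef_rot: [0.001, 0.563, 0.826, 0.001]
force: [2.8, 0.7, -5.0]
grip_width: 0.0109
grip_force: 59.0
```

>>> play_rows --increments '[{"tx": 0,"ty": 0,"tz": -0.004,"wx": 0,"wy": 0,"wz": 0,"hand": 1},{"tx": 0,"ty": 0,"tz": -0.004,"wx": 0,"wy": 0,"wz": 0,"hand": 1}]'

```text
time_s: 3.1
position: [0.5274, 0.1115, 0.1316]
eef_rot: [0.001, 0.563, 0.826, 0.0]
force: [5.1, 1.7, -8.6]
grip_width: 0.0108
grip_force: 59.2
```

>>> play_rows --increments '[{"tx": 0,"ty": 0,"tz": -0.004,"wx": 0,"wy": 0,"wz": 0,"hand": 1},{"tx": 0,"ty": 0,"tz": -0.004,"wx": 0,"wy": 0,"wz": 0,"hand": 1}]'

```text
time_s: 3.3
position: [0.5274, 0.1115, 0.133]
eef_rot: [0.001, 0.563, 0.826, 0.0]
force: [6.1, 1.6, -11.3]
grip_width: 0.0106
grip_force: 59.4
```

>>> play_rows --increments '[{"tx": 0,"ty": 0,"tz": -0.004,"wx": 0,"wy": 0,"wz": 0,"hand": 1},{"tx": 0,"ty": 0,"tz": -0.004,"wx": 0,"wy": 0,"wz": 0,"hand": 1}]'

```text
time_s: 3.5
position: [0.5274, 0.1115, 0.1348]
eef_rot: [0.001, 0.563, 0.826, 0.0]
force: [6.9, 2.1, -12.3]
grip_width: 0.0108
grip_force: 60.0
```

>>> play_rows --increments '[{"tx": 0,"ty": 0,"tz": -0.004,"wx": 0,"wy": 0,"wz": 0,"hand": 1},{"tx": 0,"ty": 0,"tz": -0.004,"wx": 0,"wy": 0,"wz": 0,"hand": 1}]'

```text
time_s: 3.7
position: [0.5274, 0.1115, 0.1366]
eef_rot: [0.001, 0.563, 0.826, 0.0]
force: [5.9, 0.8, -7.1]
grip_width: 0.0107
grip_force: 60.8
```

>>> play_rows --increments '[{"tx": 0,"ty": 0,"tz": -0.004,"wx": 0,"wy": 0,"wz": 0,"hand": 1},{"tx": 0,"ty": 0,"tz": -0.004,"wx": 0,"wy": 0,"wz": 0,"hand": 1}]'

```text
time_s: 3.9
position: [0.5274, 0.1115, 0.1406]
eef_rot: [0.0, 0.563, 0.826, 0.0]
force: [2.4, 1.3, -3.4]
grip_width: 0.0108
grip_force: 61.3
```

>>> play_rows --increments '[{"tx": 0,"ty": 0.001,"tz": -0.004,"wx": 0,"wy": 0,"wz": 0,"hand": 1},{"tx": 0,"ty": 0.001,"tz": -0.004,"wx": 0,"wy": 0,"wz": 0,"hand": 1}]'

```text
time_s: 4.1
position: [0.5274, 0.1115, 0.1426]
eef_rot: [0.0, 0.563, 0.826, 0.0]
force: [2.8, 0.1, -4.5]
grip_width: 0.0109
grip_force: 61.3
```

>>> play_rows --increments '[{"tx": 0,"ty": 0,"tz": -0.004,"wx": 0,"wy": 0,"wz": 0,"hand": 1},{"tx": 0,"ty": 0,"tz": -0.004,"wx": 0,"wy": 0,"wz": 0,"hand": 1}]'

```text
time_s: 4.3
position: [0.5274, 0.1115, 0.1447]
eef_rot: [0.0, 0.563, 0.826, 0.0]
force: [3.7, 0.2, -3.2]
grip_width: 0.0106
grip_force: 61.3
```

>>> play_rows --increments '[{"tx": 0,"ty": 0,"tz": -0.004,"wx": 0,"wy": 0,"wz": 0,"hand": 1},{"tx": 0,"ty": 0,"tz": -0.004,"wx": 0,"wy": 0,"wz": 0,"hand": 1}]'

```text
time_s: 4.5
position: [0.5274, 0.1115, 0.1466]
eef_rot: [0.0, 0.563, 0.826, 0.0]
force: [3.8, 0.0, -4.1]
grip_width: 0.0107
grip_force: 61.1
```

>>> play_rows --increments '[{"tx": 0,"ty": 0,"tz": -0.004,"wx": 0,"wy": 0,"wz": 0,"hand": 1},{"tx": 0,"ty": 0,"tz": -0.004,"wx": 0,"wy": 0,"wz": 0,"hand": 1}]'

```text
time_s: 4.7
position: [0.5274, 0.1115, 0.1477]
eef_rot: [0.0, 0.563, 0.826, -0.0]
force: [5.5, 0.6, -10.0]
grip_width: 0.0105
grip_force: 60.5
```

>>> play_rows --increments '[{"tx": 0,"ty": 0,"tz": -0.004,"wx": 0,"wy": 0,"wz": 0,"hand": 1},{"tx": 0,"ty": 0,"tz": -0.004,"wx": 0,"wy": 0,"wz": 0,"hand": 1}]'

```text
time_s: 4.9
position: [0.5274, 0.1115, 0.149]
eef_rot: [0.0, 0.563, 0.826, -0.0]
force: [6.1, 1.2, -12.0]
grip_width: 0.0104
grip_force: 60.3
```

>>> play_rows --increments '[{"tx": 0,"ty": 0,"tz": -0.004,"wx": 0,"wy": 0,"wz": 0,"hand": 1},{"tx": 0,"ty": 0,"tz": -0.004,"wx": 0,"wy": 0,"wz": 0,"hand": 1}]'

```text
time_s: 5.1
position: [0.5274, 0.1115, 0.1511]
eef_rot: [0.0, 0.563, 0.826, -0.0]
force: [8.0, 1.2, -13.8]
grip_width: 0.0103
grip_force: 60.1
```

>>> play_rows --increments '[{"tx": 0,"ty": 0,"tz": -0.004,"wx": 0,"wy": 0,"wz": 0,"hand": 1},{"tx": 0,"ty": 0,"tz": -0.004,"wx": 0,"wy": 0,"wz": 0,"hand": 1}]'

```text
time_s: 5.3
position: [0.5274, 0.1115, 0.1533]
eef_rot: [0.0, 0.563, 0.826, -0.0]
force: [4.7, 1.1, -1.2]
grip_width: 0.0104
grip_force: 61.6
```

>>> play_rows --increments '[{"tx": 0,"ty": 0,"tz": -0.004,"wx": 0,"wy": 0,"wz": 0,"hand": 1},{"tx": 0,"ty": 0,"tz": -0.004,"wx": 0,"wy": 0,"wz": 0,"hand": 1}]'

```text
time_s: 5.5
position: [0.5274, 0.1115, 0.1567]
eef_rot: [0.0, 0.563, 0.826, 0.0]
force: [3.4, -0.8, -2.8]
grip_width: 0.0105
grip_force: 61.3
```

>>> play_rows --increments '[{"tx": 0,"ty": 0.001,"tz": -0.004,"wx": 0,"wy": 0,"wz": 0,"hand": 1},{"tx": 0,"ty": 0.001,"tz": -0.004,"wx": 0,"wy": 0,"wz": 0,"hand": 1}]'

```text
time_s: 5.7
position: [0.5274, 0.1115, 0.1585]
eef_rot: [-0.0, 0.563, 0.826, -0.0]
force: [1.6, -0.9, -2.8]
grip_width: 0.0109
grip_force: 61.3
```

>>> play_rows --increments '[{"tx": 0,"ty": 0,"tz": -0.004,"wx": 0,"wy": 0,"wz": 0,"hand": 1},{"tx": 0,"ty": 0,"tz": -0.004,"wx": 0,"wy": 0,"wz": 0,"hand": 1}]'

```text
time_s: 5.9
position: [0.5274, 0.1115, 0.1604]
eef_rot: [-0.0, 0.563, 0.826, -0.0]
force: [2.0, 0.0, -3.0]
grip_width: 0.011
grip_force: 61.2
```

>>> play_rows --increments '[{"tx": 0,"ty": 0,"tz": -0.004,"wx": 0,"wy": 0,"wz": 0,"hand": 1},{"tx": 0,"ty": 0,"tz": -0.004,"wx": 0,"wy": 0,"wz": 0,"hand": 1}]'

```text
time_s: 6.1
position: [0.5274, 0.1115, 0.1624]
eef_rot: [-0.0, 0.563, 0.826, -0.0]
force: [0.3, -0.8, -4.3]
grip_width: 0.0107
grip_force: 61.2
```

>>> play_rows --increments '[{"tx": 0,"ty": 0,"tz": -0.004,"wx": 0,"wy": 0,"wz": 0,"hand": 1},{"tx": 0,"ty": 0,"tz": -0.004,"wx": 0,"wy": 0,"wz": 0,"hand": 1}]'

```text
time_s: 6.3
position: [0.5274, 0.1115, 0.1636]
eef_rot: [-0.0, 0.563, 0.826, -0.0]
force: [2.7, -0.4, -9.3]
grip_width: 0.0106
grip_force: 60.5
```

>>> play_rows --increments '[{"tx": 0,"ty": 0,"tz": -0.004,"wx": 0,"wy": 0,"wz": 0,"hand": 1},{"tx": 0,"ty": 0,"tz": -0.004,"wx": 0,"wy": 0,"wz": 0,"hand": 1}]'

```text
time_s: 6.5
position: [0.5274, 0.1115, 0.1652]
eef_rot: [-0.0, 0.563, 0.826, -0.001]
force: [3.8, -0.1, -13.0]
grip_width: 0.0105
grip_force: 60.1
```

>>> play_rows --increments '[{"tx": 0,"ty": 0,"tz": -0.004,"wx": 0,"wy": 0,"wz": 0,"hand": 1},{"tx": 0,"ty": 0,"tz": -0.004,"wx": 0,"wy": 0,"wz": 0,"hand": 1}]'

```text
time_s: 6.7
position: [0.5274, 0.1115, 0.1676]
eef_rot: [-0.0, 0.563, 0.826, -0.001]
force: [4.4, -0.3, -16.5]
grip_width: 0.0107
grip_force: 59.6
```

>>> play_rows --increments '[{"tx": 0,"ty": 0,"tz": -0.004,"wx": 0,"wy": 0,"wz": 0,"hand": 1},{"tx": 0,"ty": 0,"tz": -0.004,"wx": 0,"wy": 0,"wz": 0,"hand": 1}]'

```text
time_s: 6.9
position: [0.5274, 0.1115, 0.1713]
eef_rot: [-0.0, 0.563, 0.826, -0.0]
force: [-0.0, -1.8, -3.2]
grip_width: 0.0104
grip_force: 61.2
```

>>> play_rows --increments '[{"tx": 0,"ty": 0,"tz": -0.004,"wx": 0,"wy": 0,"wz": 0,"hand": 1},{"tx": 0,"ty": 0,"tz": -0.004,"wx": 0,"wy": 0,"wz": 0,"hand": 1}]'

```text
time_s: 7.1
position: [0.5274, 0.1115, 0.1734]
eef_rot: [-0.0, 0.563, 0.826, -0.0]
force: [-2.1, -2.6, -3.0]
grip_width: 0.0104
grip_force: 61.3
```

Three distinct clicks are counted, so I'll let it down onto the catch.

>>> play_rows --increments '[{"tx": 0,"ty": 0,"tz": 0.004,"wx": 0,"wy": 0,"wz": 0,"hand": 1},{"tx": 0,"ty": 0,"tz": 0.006,"wx": 0,"wy": 0,"wz": 0,"hand": 1},{"tx": 0,"ty": 0,"tz": 0.006,"wx": 0,"wy": 0,"wz": 0,"hand": 1}]'

```text
time_s: 7.4
position: [0.5275, 0.1116, 0.1718]
eef_rot: [-0.0, 0.563, 0.826, 0.0]
force: [-7.6, -4.5, 7.6]
grip_width: 0.0106
grip_force: 63.0
```

>>> play_rows --increments '[{"tx": 0,"ty": 0,"tz": 0.004,"wx": 0,"wy": 0,"wz": 0,"hand": 1},{"tx": 0,"ty": 0,"tz": 0.004,"wx": 0,"wy": 0,"wz": 0,"hand": 1}]'

```text
time_s: 7.6
position: [0.5275, 0.1116, 0.1715]
eef_rot: [-0.0, 0.564, 0.826, 0.001]
force: [-11.2, -4.3, 18.1]
grip_width: 0.0104
grip_force: 64.2
```

>>> play_rows --increments '[{"tx": 0,"ty": 0,"tz": 0.004,"wx": 0,"wy": 0,"wz": 0,"hand": 1},{"tx": 0,"ty": 0,"tz": 0.004,"wx": 0,"wy": 0,"wz": 0,"hand": 1}]'

```text
time_s: 7.8
position: [0.5275, 0.1116, 0.1711]
eef_rot: [-0.001, 0.564, 0.826, 0.001]
force: [-15.8, -4.6, 26.0]
grip_width: 0.0106
grip_force: 65.4
```

>>> play_rows --increments '[{"tx": 0,"ty": 0,"tz": -0.008,"wx": 0,"wy": 0,"wz": 0,"hand": 1},{"tx": 0,"ty": 0,"tz": -0.008,"wx": 0,"wy": 0,"wz": 0,"hand": 1}]'

```text
time_s: 8.0
position: [0.5275, 0.1116, 0.1719]
eef_rot: [-0.0, 0.563, 0.826, 0.0]
force: [-7.4, -3.6, 7.6]
grip_width: 0.0106
grip_force: 63.0
```

>>> play_rows --increments '[{"tx": 0,"ty": 0,"tz": 0,"wx": 0,"wy": 0,"wz": 0,"hand": 0},{"tx": 0,"ty": 0,"tz": 0,"wx": 0,"wy": 0,"wz": 0,"hand": 0},{"tx": 0,"ty": 0,"tz": 0,"wx": 0,"wy": 0,"wz": 0,"hand": 0},{"tx": 0,"ty": 0,"tz": 0,"wx": 0,"wy": 0,"wz": 0,"hand": 0},{"tx": 0,"ty": 0,"tz": -0.06,"wx": 0,"wy": 0,"wz": 0,"hand": 0},{"tx": 0,"ty": 0,"tz": -0.14,"wx": 0,"wy": 0,"wz": 0,"hand": 0},{"tx": 0,"ty": 0,"tz": -0.22,"wx": 0,"wy": 0,"wz": 0,"hand": 0},{"tx": 0,"ty": 0,"tz": -0.22,"wx": 0,"wy": 0,"wz": 0,"hand": 0}]'

```text
time_s: 8.8
position: [0.5309, 0.1124, 0.2855]
eef_rot: [0.003, 0.563, 0.826, 0.004]
force: [-0.1, 0.0, -1.2]
grip_width: 0.0854
grip_force: 0.0
```

>>> play_rows --increments '[{"tx": 0,"ty": 0,"tz": 0,"wx": 0,"wy": 0,"wz": 0,"hand": 0},{"tx": 0,"ty": 0,"tz": 0,"wx": 0,"wy": 0,"wz": 0,"hand": 0}]'

```text
time_s: 9.0
position: [0.5272, 0.1117, 0.2781]
eef_rot: [-0.001, 0.563, 0.826, -0.001]
force: [-0.3, 0.5, -0.0]
grip_width: 0.0855
grip_force: 0.0
```

```bash
python3 -c "
from h import *; from plant import r,snapshot
import cv2
s=r.state();p=snapshot('wrist');p['s']=s
pickle.dump(p,open('w2.pkl','wb'))
a=p['pixels'][:,:,::-1]
b=snapshot('side')['pixels'][:,:,::-1][130:290,290:430]
cv2.imwrite('pics/w2.png',np.hstack([cv2.resize(a[60:330,190:450],(520,540)),cv2.resize(b,(280,320)).copy() if 0 else cv2.copyMakeBorder(cv2.resize(b,(280,320)),0,220,0,0,0)]));print(s['position'],s['force'])
go(.378,.349,.25,.713,s)"
```

```text
[0.52720005 0.11173549 0.27806431] [-0.29897239  0.5425187  -0.03879082]
t [ 0.5507 -0.1044  0.0564] w [-0.0011 -0.0003 -0.2159] rows 5.633567494315985 2.2619051621841897
```

View pics/w2.png

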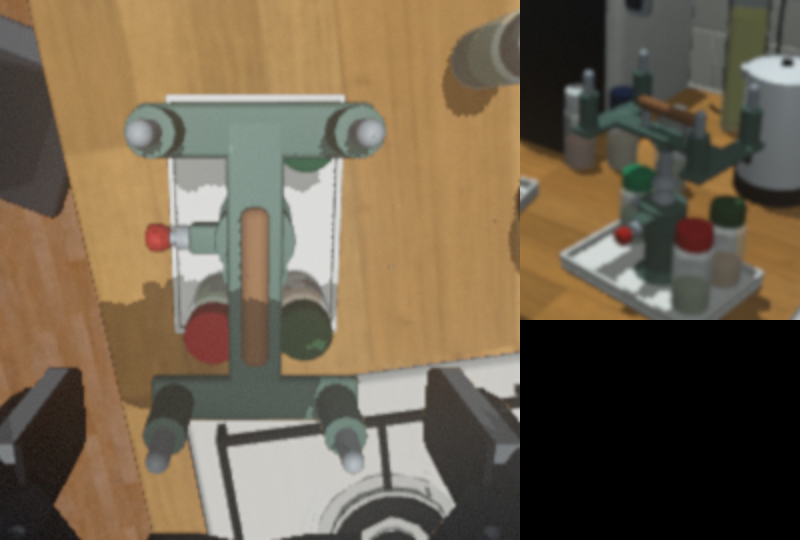

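The riser stays up on the catch. In the crop the pin tips are at (139,131), (370,131), (158,464) and (352,464). I'll refit its pose and go to the tray.

```bash
python3 -c "
from h import *
C['w']=wcam(pickle.load(open('w2.pkl','rb')))
z=.1646+.054
P=[(.04,.065,z),(-.04,.065,z),(.04,-.065,z),(-.04,-.065,z)]
B=[(0,.035,z-.025),(0,-.035,z-.025)]
U=np.array([(370,131),(139,131),(352,461),(158,461)])/2+[190,60]-.25
V=np.array([(254,209),(256,364)])/2+[190,60]-.25
for o in ([('w',P,U)],[('w',P,U),('w',B,V)]):
  p,e=fit([.5265,.112,.373],o);print(p,np.round(e,1).tolist())
"
```

```text
[0.52839076 0.11098559 0.37498462] [[0.2, -0.1], [-0.1, 0.1], [0.6, 0.0], [-0.7, 0.0]]
[0.52842875 0.11100475 0.3760675 ] [[0.1, -0.1], [-0.2, 0.1], [0.7, -0.0], [-0.6, 0.1], [0.3, -1.0], [-0.5, 1.7]]
```

>>> play_rows --increments '[{"tx": 0.08,"ty": -0.015,"tz": 0,"wx": 0,"wy": 0,"wz": -0.05,"hand": 0},{"tx": 0.17,"ty": -0.03,"tz": 0,"wx": 0,"wy": 0,"wz": -0.1,"hand": 0},{"tx": 0.26,"ty": -0.05,"tz": 0.02,"wx": 0,"wy": 0,"wz": -0.15,"hand": 0},{"tx": 0.35,"ty": -0.065,"tz": 0.04,"wx": 0,"wy": 0,"wz": -0.216,"hand": 0},{"tx": 0.44,"ty": -0.085,"tz": 0.056,"wx": 0,"wy": 0,"wz": -0.216,"hand": 0},{"tx": 0.51,"ty": -0.1,"tz": 0.08,"wx": 0,"wy": 0,"wz": -0.216,"hand": 0},{"tx": 0.55,"ty": -0.104,"tz": 0.11,"wx": 0,"wy": 0,"wz": -0.216,"hand": 0},{"tx": 0.55,"ty": -0.104,"tz": 0.12,"wx": 0,"wy": 0,"wz": -0.216,"hand": 0}]'

```text
time_s: 9.9
position: [0.3754, 0.3509, 0.2165]
eef_rot: [-0.001, 0.413, 0.911, -0.002]
force: [-0.1, -0.3, -0.6]
grip_width: 0.0853
grip_force: 0.0
```

>>> play_rows --increments '[{"tx": 0,"ty": 0,"tz": 0,"wx": 0,"wy": 0,"wz": 0,"hand": 0},{"tx": 0,"ty": 0,"tz": 0,"wx": 0,"wy": 0,"wz": 0,"hand": 0},{"tx": 0,"ty": 0,"tz": 0,"wx": 0,"wy": 0,"wz": 0,"hand": 0}]'

```text
time_s: 10.2
position: [0.3803, 0.3476, 0.22]
eef_rot: [0.0, 0.417, 0.909, 0.0]
force: [-0.0, -0.3, 0.4]
grip_width: 0.0852
grip_force: 0.0
```

```bash
python3 -c "
from h import *; from plant import r,snapshot
import cv2
s=r.state();p=snapshot('wrist');p['s']=s
pickle.dump(p,open('w3.pkl','wb'))
cv2.imwrite('pics/w3.png',p['pixels'][:,:,::-1]);print(s['position'],s['force'])
go(.378,.349,.021,.713,s)"
```

```text
[0.38032109 0.34764892 0.21999682] [-0.03768773 -0.27244664  0.39385763]
t [ 0.0052 -0.0022  0.398 ] w [ 0.0007  0.0001 -0.0018] rows 3.980298926915355 0.02000973506683951
```

View pics/w3.png

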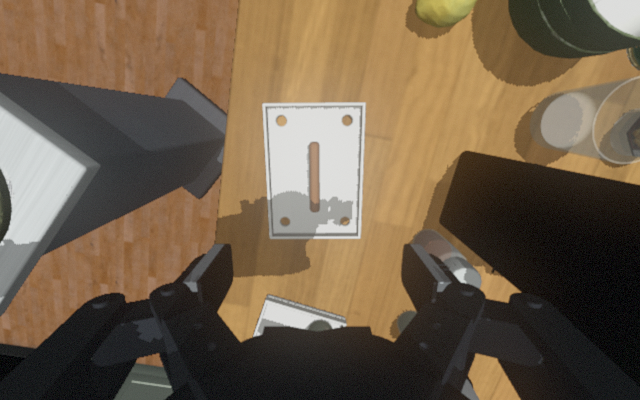

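The tray holes are at (281,120), (347,119), (285,221) and (345,220), with the bar at x≈315 from row 143 to 210.

```bash
python3 -c "
from h import *
import cv2
from plant import r
p_=pickle.load(open('w3.pkl','rb'));C['w']=wcam(p_)
H=[(.04,.065,.005),(-.04,.065,.005),(.04,-.065,.005),(-.04,-.065,.005)]
# refine hole centroids
hsv=cv2.cvtColor(p_['pixels'],cv2.COLOR_RGB2HSV)
U=[]
for u,v in [(347,119),(281,120),(345,220),(285,221)]:
    w=hsv[v-8:v+9,u-8:u+9,1].astype(float);w=np.clip(w-70,0,None);g=np.mgrid[-8:9,-8:9]
    w[np.hypot(g[0],g[1])>7]=0
    U.append((u+(w*g[1]).sum()/w.sum(),v+(w*g[0]).sum()/w.sum()))
print(np.round(U,1).tolist())
for UU in (U,[(347,119),(281,120),(345,220),(285,221)]):
  p,e=fit([.378,.349,.713],[('w',H,UU)]);print(p,np.round(e,1).tolist())
s=r.state();go(*p[:2],.021,p[2],s)
"
```

```text
[[346.6, 120.0], [281.1, 120.2], [344.7, 220.9], [284.7, 220.7]]
[0.37711086 0.34750204 0.71441661] [[0.2, -0.1], [-0.0, 0.0], [-0.2, -0.2], [0.0, 0.3]]
[0.37695562 0.34815013 0.71982712] [[-0.2, 0.2], [-0.0, -0.1], [0.0, 0.1], [0.2, -0.3]]
t [ 0.0047 -0.005   0.3981] w [ 0.0008  0.0001 -0.0059] rows 3.981537604722771 0.06264540445098125
```

>>> play_rows --increments '[{"tx": 0.004,"ty": -0.005,"tz": 0.09,"wx": 0,"wy": 0,"wz": -0.003,"hand": 0},{"tx": 0.004,"ty": -0.005,"tz": 0.18,"wx": 0,"wy": 0,"wz": -0.003,"hand": 0},{"tx": 0.004,"ty": -0.005,"tz": 0.26,"wx": 0,"wy": 0,"wz": -0.003,"hand": 0},{"tx": 0.004,"ty": -0.005,"tz": 0.32,"wx": 0,"wy": 0,"wz": -0.003,"hand": 0},{"tx": 0.004,"ty": -0.005,"tz": 0.36,"wx": 0,"wy": 0,"wz": -0.003,"hand": 0},{"tx": 0.004,"ty": -0.005,"tz": 0.39,"wx": 0,"wy": 0,"wz": -0.003,"hand": 0},{"tx": 0.004,"ty": -0.005,"tz": 0.406,"wx": 0,"wy": 0,"wz": -0.003,"hand": 0},{"tx": 0.004,"ty": -0.005,"tz": 0.406,"wx": 0,"wy": 0,"wz": -0.003,"hand": 0}]'

```text
time_s: 11.05
position: [0.3758, 0.3479, 0.0158]
eef_rot: [-0.0, 0.414, 0.91, -0.001]
force: [0.6, 0.7, -0.4]
grip_width: 0.0855
grip_force: 0.0
```

>>> play_rows --increments '[{"tx": 0,"ty": 0,"tz": 0,"wx": 0,"wy": 0,"wz": 0,"hand": 0.4},{"tx": 0,"ty": 0,"tz": 0,"wx": 0,"wy": 0,"wz": 0,"hand": 0.6},{"tx": 0,"ty": 0,"tz": 0,"wx": 0,"wy": 0,"wz": 0,"hand": 0.75},{"tx": 0,"ty": 0,"tz": 0,"wx": 0,"wy": 0,"wz": 0,"hand": 1},{"tx": 0,"ty": 0,"tz": 0,"wx": 0,"wy": 0,"wz": 0,"hand": 1},{"tx": 0,"ty": 0,"tz": 0,"wx": 0,"wy": 0,"wz": 0,"hand": 1},{"tx": 0,"ty": 0,"tz": 0,"wx": 0,"wy": 0,"wz": 0,"hand": 1}]'

```text
time_s: 11.75
position: [0.3759, 0.3488, 0.0169]
eef_rot: [0.0, 0.414, 0.91, 0.0]
force: [-1.4, -1.2, 4.3]
grip_width: 0.0103
grip_force: 59.7
```

>>> play_rows --increments '[{"tx": 0,"ty": 0,"tz": -0.04,"wx": 0,"wy": 0,"wz": 0,"hand": 1},{"tx": 0,"ty": 0,"tz": -0.1,"wx": 0,"wy": 0,"wz": 0,"hand": 1},{"tx": 0,"ty": 0,"tz": -0.19,"wx": 0,"wy": 0,"wz": 0,"hand": 1},{"tx": 0,"ty": 0,"tz": -0.28,"wx": 0,"wy": 0,"wz": 0,"hand": 1},{"tx": 0,"ty": 0,"tz": -0.37,"wx": 0,"wy": 0,"wz": 0,"hand": 1},{"tx": 0,"ty": 0,"tz": -0.46,"wx": 0,"wy": 0,"wz": 0,"hand": 1},{"tx": 0,"ty": 0,"tz": -0.52,"wx": 0,"wy": 0,"wz": 0,"hand": 1},{"tx": 0,"ty": 0,"tz": -0.54,"wx": 0,"wy": 0,"wz": 0,"hand": 1}]'

```text
time_s: 12.55
position: [0.3766, 0.3494, 0.289]
eef_rot: [0.001, 0.414, 0.91, 0.002]
force: [0.7, 0.4, -4.4]
grip_width: 0.0107
grip_force: 59.3
```

```bash
python3 -c "
from h import *; from plant import r
s=r.state();print(s['position'],s['eef_rot'],s['force'],s['ft_torque'],s['grip_width'])
go(.5283,.111,.275,.375,s)"
```

```text
[0.3765621  0.34940427 0.28900038] [7.17515202e-04 4.13706923e-01 9.10407234e-01 2.17620388e-03] [ 0.70656167  0.37384379 -4.36743141] [ 0.02586388 -0.01051998  0.03853669] 0.010663460031612249
t [-0.5588 -0.0851  0.0273] w [ 0.0028 -0.0008  0.2182] rows 5.658869011805896 2.286363311259547
```

>>> play_rows --increments '[{"tx": -0.04,"ty": -0.006,"tz": 0,"wx": 0,"wy": 0,"wz": 0.03,"hand": 1},{"tx": -0.1,"ty": -0.015,"tz": 0,"wx": 0,"wy": 0,"wz": 0.06,"hand": 1},{"tx": -0.18,"ty": -0.027,"tz": 0,"wx": 0,"wy": 0,"wz": 0.09,"hand": 1},{"tx": -0.26,"ty": -0.04,"tz": 0,"wx": 0,"wy": 0,"wz": 0.12,"hand": 1},{"tx": -0.34,"ty": -0.052,"tz": 0,"wx": 0,"wy": 0,"wz": 0.15,"hand": 1},{"tx": -0.42,"ty": -0.064,"tz": 0,"wx": 0,"wy": 0,"wz": 0.18,"hand": 1},{"tx": -0.49,"ty": -0.075,"tz": 0,"wx": 0,"wy": 0,"wz": 0.2,"hand": 1},{"tx": -0.53,"ty": -0.08,"tz": 0,"wx": 0,"wy": 0,"wz": 0.217,"hand": 1}]'

```text
time_s: 13.35
position: [0.5207, 0.1156, 0.284]
eef_rot: [-0.0, 0.566, 0.824, -0.002]
force: [-0.9, -0.6, -4.7]
grip_width: 0.0107
grip_force: 59.3
```

>>> play_rows --increments '[{"tx": -0.015,"ty": -0.002,"tz": 0,"wx": 0,"wy": 0,"wz": 0,"hand": 1},{"tx": -0.026,"ty": -0.004,"tz": 0.02,"wx": 0,"wy": 0,"wz": 0,"hand": 1},{"tx": -0.026,"ty": -0.004,"tz": 0.03,"wx": 0,"wy": 0,"wz": 0,"hand": 1},{"tx": -0.026,"ty": -0.004,"tz": 0.03,"wx": 0,"wy": 0,"wz": 0,"hand": 1},{"tx": -0.026,"ty": -0.004,"tz": 0.03,"wx": 0,"wy": 0,"wz": 0,"hand": 1}]'

```text
time_s: 13.85
position: [0.5222, 0.1114, 0.2709]
eef_rot: [-0.0, 0.561, 0.828, -0.0]
force: [0.6, 0.4, -3.7]
grip_width: 0.0106
grip_force: 59.2
```

```bash
python3 -c "
from h import *; from plant import r,snapshot
import cv2
s=r.state();print(s['position'],s['eef_rot'],s['force'],s['ft_torque'],s['grip_width'])
go(.5275,.112,.262,.375,s)
p=snapshot('wrist');p['s']=s
pickle.dump(p,open('w4.pkl','wb'))
a=p['pixels'][:,:,::-1]
b=snapshot('side')['pixels'][:,:,::-1][110:270,280:440]
t=snapshot('top')['pixels'][:,:,::-1][140:240,310:430]
m=np.zeros((600,800,3),np.uint8)
m[:300,:480]=cv2.resize(a[:250,120:520],(480,300));m[:320,480:]=cv2.resize(b,(320,320));m[320:587,480:]=cv2.resize(t,(320,267))
cv2.imwrite('pics/m4.png',m)"
```

```text
[0.52215727 0.11136925 0.27092857] [-4.06195334e-04  5.61054170e-01  8.27778983e-01 -9.67872049e-05] [ 0.62825866  0.37070781 -3.70285862] [-0.00053152 -0.01502689 -0.02248665] 0.010622393135229809
t [-0.0028  0.0104  0.0178] w [-0.0004 -0.0004  0.0029] rows 0.20848209760742226 0.030388236643555975
```

View pics/m4.png

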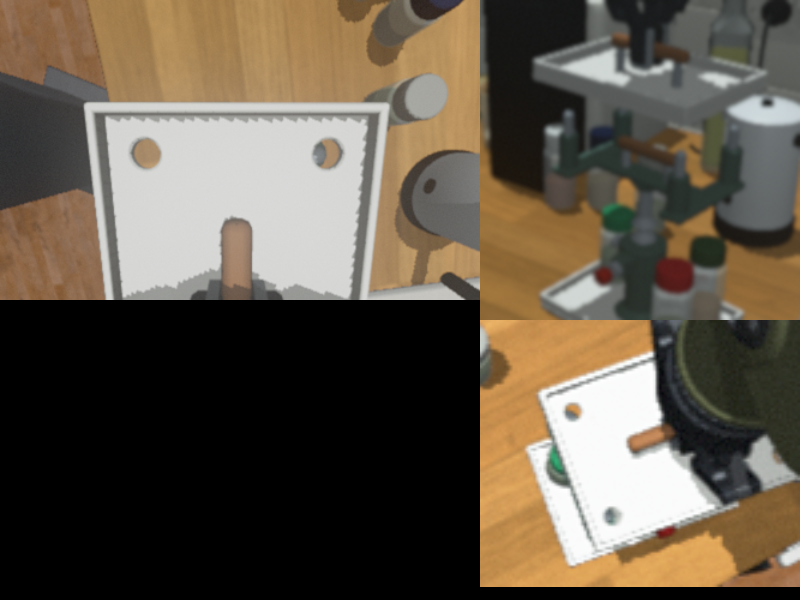

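The tray is held level. The front holes are at crop (146,153) and (327,153), and a pin shows in the right hole's left edge because the TCP is still 5 mm short. I'll fit the tray's offset in the hand.

```bash
python3 -c "
from h import *; from plant import r
p_=pickle.load(open('w4.pkl','rb'));C['w']=wcam(p_)
zt=p_['s']['position'][2]-.0169+.006
U=np.array([(327,153),(146,153)])/1.2+[120,0]-.1
p,e=fit([.522,.111,.37],[('w',[(.04,.065,zt),(-.04,.065,zt)],U)]);print(p,e)
q=p_['s']['eef_rot'];R=Ro.from_quat([q[1],q[2],q[3],q[0]]).as_matrix()
print('psi',np.arctan2(R[1,1],R[0,1]))
d=p_['s']['position'][:2]-p[:2];c,n=np.cos(p[2]),np.sin(p[2])
l=[c*d[0]+n*d[1],-n*d[0]+c*d[1]];print('tcp in tray',l)
# corrected against the pins measured with the same camera
g=.375;t=np.array([.5284,.111])+[np.cos(g)*l[0]-np.sin(g)*l[1],np.sin(g)*l[0]+np.cos(g)*l[1]];print(t)
go(t[0],t[1],.245,.375,r.state())
"
```

```text
[0.52342795 0.11038056 0.37924696] [[ 0.59939477  0.03593909]
 [-0.60019663  0.03581978]]
psi 0.37947889592759143
tcp in tray [np.float64(-0.0008143502166952194), np.float64(0.0013888688529393976)]
[0.52713354 0.11199408]
t [-0.001   0.0089  0.0534] w [ 0.0005 -0.0001  0.0022] rows 0.5412848223493526 0.023479524147145804
```

>>> play_rows --increments '[{"tx": -0.001,"ty": 0.0095,"tz": 0.01,"wx": 0,"wy": 0,"wz": 0.002,"hand": 1},{"tx": -0.001,"ty": 0.0095,"tz": 0.03,"wx": 0,"wy": 0,"wz": 0.002,"hand": 1},{"tx": -0.001,"ty": 0.0095,"tz": 0.046,"wx": 0,"wy": 0,"wz": 0.002,"hand": 1},{"tx": -0.001,"ty": 0.0095,"tz": 0.046,"wx": 0,"wy": 0,"wz": 0.002,"hand": 1},{"tx": -0.001,"ty": 0.0095,"tz": 0.046,"wx": 0,"wy": 0,"wz": 0.002,"hand": 1}]'

```text
time_s: 14.5
position: [0.5272, 0.111, 0.2478]
eef_rot: [-0.0, 0.563, 0.826, -0.0]
force: [-0.5, 0.1, -4.4]
grip_width: 0.0107
grip_force: 59.2
```

```bash
python3 -c "
from h import *; from plant import r,snapshot
import cv2
s=r.state();print(s['position'],s['eef_rot'],s['force'],s['ft_torque'])
go(.5273,.112,.2155,.375,s)
p=snapshot('wrist')
a=p['pixels'][:,:,::-1]
t=snapshot('top')['pixels'][:,:,::-1][140:240,310:430]
m=np.zeros((600,800,3),np.uint8)
m[:360,:480]=cv2.resize(a[60:210,210:410],(480,360));m[:267,480:]=cv2.resize(t,(320,267))
b=snapshot('side')['pixels'][:,:,::-1][110:235,280:440]
m[300:550,480:]=cv2.resize(b,(320,250))
cv2.imwrite('pics/m5.png',m)"
```

```text
[0.52715471 0.11103755 0.24780621] [-2.78103525e-04  5.63451392e-01  8.26149058e-01 -4.31288857e-04] [-0.49283663  0.10400868 -4.37835789] [-0.00473613 -0.01447174  0.01421838]
t [0.0017 0.001  0.0646] w [-0.0007  0.     -0.0008] rows 0.6464174874134844 0.011147406389082414
```

View pics/m5.png

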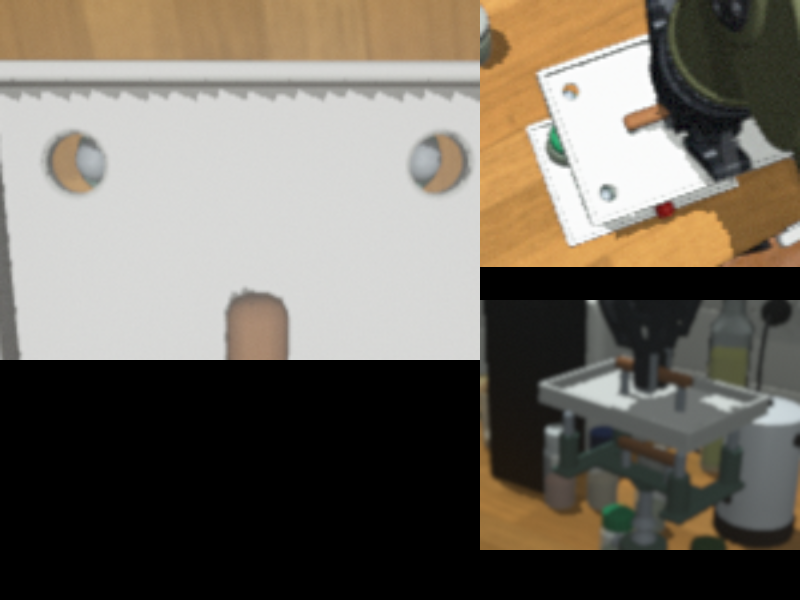

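```bash
python3 -c "
from h import *; from plant import r,snapshot
s=r.state();p_=snapshot('wrist');p_['s']=s;C['w']=wcam(p_)
f=lambda u:np.array(u)/2.4+[210,60]-.3
L=lambda z:[(.04,.065,z),(-.04,.065,z)]
a,e1=fit([.528,.111,.375],[('w',L(s['position'][2]-.0109),f([(440,162),(77,162)]))])
for z in(.2186,.2206):
  b,e2=fit([.528,.111,.375],[('w',L(z),f([(424,162),(91,162)]))])
  print(a,b,e1[0],e2[0],'tool shift', [np.cos(.375)*(b-a)[1]-np.sin(.375)*(b-a)[0],np.cos(.375)*(b-a)[0]+np.sin(.375)*(b-a)[1]])
"
```

```text
[0.52914764 0.1103794  0.37338252] [0.52911591 0.1099168  0.37338812] [0.42255755 0.02742565] [-1.76815545 -0.05429709] tool shift [np.float64(-0.000418833493263658), np.float64(-0.00019896068483806693)]
[0.52914764 0.1103794  0.37338252] [0.52909907 0.10995548 0.3733876 ] [0.42255755 0.02742565] [-0.97737967 -0.04408852] tool shift [np.float64(-0.000376673375461577), np.float64(-0.0002004684779191439)]
```

Holes and pins agree to about 0.5 mm, so I'll lower.

>>> play_rows --increments '[{"tx": 0,"ty": 0,"tz": 0.01,"wx": 0,"wy": 0,"wz": 0,"hand": 1},{"tx": 0,"ty": 0,"tz": 0.02,"wx": 0,"wy": 0,"wz": 0,"hand": 1},{"tx": 0,"ty": 0,"tz": 0.026,"wx": 0,"wy": 0,"wz": 0,"hand": 1},{"tx": 0,"ty": 0,"tz": 0.026,"wx": 0,"wy": 0,"wz": 0,"hand": 1}]'

```text
time_s: 15.1
position: [0.5269, 0.1111, 0.2345]
eef_rot: [-0.0, 0.563, 0.826, -0.001]
force: [0.1, -0.3, -4.2]
grip_width: 0.0107
grip_force: 59.2
```

>>> play_rows --increments '[{"tx": 0,"ty": 0,"tz": 0.006,"wx": 0,"wy": 0,"wz": 0,"hand": 1},{"tx": 0,"ty": 0,"tz": 0.012,"wx": 0,"wy": 0,"wz": 0,"hand": 1},{"tx": 0,"ty": 0,"tz": 0.012,"wx": 0,"wy": 0,"wz": 0,"hand": 1}]'

```text
time_s: 15.4
position: [0.5272, 0.1111, 0.2288]
eef_rot: [-0.0, 0.563, 0.826, -0.0]
force: [0.6, -0.5, -3.9]
grip_width: 0.0103
grip_force: 59.2
```

>>> play_rows --increments '[{"tx": 0,"ty": 0,"tz": 0.006,"wx": 0,"wy": 0,"wz": 0,"hand": 1},{"tx": 0,"ty": 0,"tz": 0.01,"wx": 0,"wy": 0,"wz": 0,"hand": 1},{"tx": 0,"ty": 0,"tz": 0.01,"wx": 0,"wy": 0,"wz": 0,"hand": 1}]'

```text
time_s: 15.7
position: [0.5272, 0.1111, 0.2239]
eef_rot: [-0.0, 0.563, 0.826, -0.0]
force: [-0.4, -0.1, -4.1]
grip_width: 0.0104
grip_force: 59.2
```

Pins are inside the holes with no contact force. Continuing down.

>>> play_rows --increments '[{"tx": 0,"ty": 0,"tz": 0.006,"wx": 0,"wy": 0,"wz": 0,"hand": 1},{"tx": 0,"ty": 0,"tz": 0.012,"wx": 0,"wy": 0,"wz": 0,"hand": 1},{"tx": 0,"ty": 0,"tz": 0.012,"wx": 0,"wy": 0,"wz": 0,"hand": 1}]'

```text
time_s: 16.0
position: [0.5271, 0.1111, 0.2177]
eef_rot: [-0.0, 0.563, 0.826, -0.0]
force: [0.1, 0.8, -4.3]
grip_width: 0.0106
grip_force: 59.2
```

>>> play_rows --increments '[{"tx": 0,"ty": 0,"tz": 0.004,"wx": 0,"wy": 0,"wz": 0,"hand": 1},{"tx": 0,"ty": 0,"tz": 0.004,"wx": 0,"wy": 0,"wz": 0,"hand": 1}]'

```text
time_s: 16.2
position: [0.5274, 0.1111, 0.2161]
eef_rot: [-0.0, 0.563, 0.826, -0.0]
force: [-0.9, -0.0, -4.1]
grip_width: 0.0109
grip_force: 59.3
```

>>> play_rows --increments '[{"tx": 0,"ty": 0,"tz": 0.004,"wx": 0,"wy": 0,"wz": 0,"hand": 1},{"tx": 0,"ty": 0,"tz": 0.004,"wx": 0,"wy": 0,"wz": 0,"hand": 1}]'

```text
time_s: 16.4
position: [0.5275, 0.1112, 0.2156]
eef_rot: [0.0, 0.563, 0.826, 0.0]
force: [-4.0, -1.1, 4.5]
grip_width: 0.0106
grip_force: 60.4
```

>>> play_rows --increments '[{"tx": 0,"ty": 0,"tz": 0.004,"wx": 0,"wy": 0,"wz": 0,"hand": 1},{"tx": 0,"ty": 0,"tz": 0.004,"wx": 0,"wy": 0,"wz": 0,"hand": 1},{"tx": 0,"ty": 0,"tz": 0.004,"wx": 0,"wy": 0,"wz": 0,"hand": 1}]'

```text
time_s: 16.7
position: [0.5276, 0.1112, 0.2152]
eef_rot: [0.0, 0.563, 0.826, 0.001]
force: [-6.5, -2.1, 12.8]
grip_width: 0.0106
grip_force: 61.5
```

```bash
python3 -c "
from h import *; from plant import r,snapshot
import cv2
s=r.state();print(s['position'],s['force'],s['ft_torque'])
a=snapshot('wrist')['pixels'][:,:,::-1]
b=snapshot('side')['pixels'][:,:,::-1][110:270,280:440]
m=np.zeros((560,800,3),np.uint8)
m[:300,:400]=cv2.resize(a[60:210,210:410],(400,300));m[:400,400:]=cv2.resize(b,(400,400))
cv2.imwrite('pics/m6.png',m)"
```

```text
[0.52760288 0.11122447 0.21518827] [-6.53892276 -2.13940856 12.80107823] [-0.38874916  1.50054562  0.04596243]
```

View pics/m6.png

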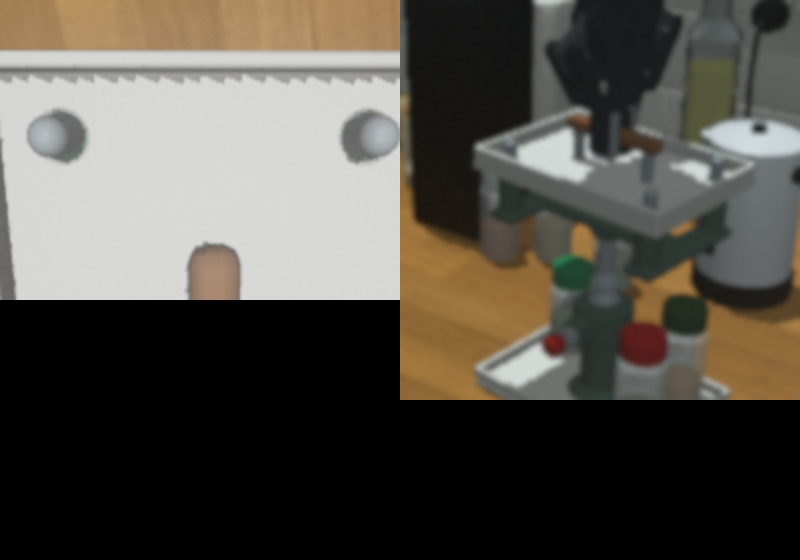

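Pins come up through the holes and the tray lies flat on the shoulders. I'll ease the press, release and rise.

>>> play_rows --increments '[{"tx": 0,"ty": -0.001,"tz": -0.005,"wx": 0,"wy": 0,"wz": 0,"hand": 1},{"tx": 0,"ty": -0.001,"tz": -0.005,"wx": 0,"wy": 0,"wz": 0,"hand": 1}]'

```text
time_s: 17.0
position: [0.5275, 0.1112, 0.2157]
eef_rot: [0.0, 0.563, 0.826, 0.001]
force: [-1.3, -0.8, 3.3]
grip_width: 0.0109
grip_force: 60.3
```

>>> play_rows --increments '[{"tx": 0,"ty": 0,"tz": 0,"wx": 0,"wy": 0,"wz": 0,"hand": 0.6},{"tx": 0,"ty": 0,"tz": 0,"wx": 0,"wy": 0,"wz": 0,"hand": 0.6},{"tx": 0,"ty": 0,"tz": 0,"wx": 0,"wy": 0,"wz": 0,"hand": 0.6},{"tx": 0,"ty": 0,"tz": 0,"wx": 0,"wy": 0,"wz": 0,"hand": 0.6},{"tx": 0,"ty": 0,"tz": 0,"wx": 0,"wy": 0,"wz": 0,"hand": 0.6},{"tx": 0,"ty": 0,"tz": -0.04,"wx": 0,"wy": 0,"wz": 0,"hand": 0.6},{"tx": 0,"ty": 0,"tz": -0.1,"wx": 0,"wy": 0,"wz": 0,"hand": 0.6},{"tx": 0,"ty": 0,"tz": -0.17,"wx": 0,"wy": 0,"wz": 0,"hand": 0.6}]'

```text
time_s: 17.8
position: [0.5263, 0.1108, 0.2998]
eef_rot: [-0.001, 0.563, 0.826, -0.001]
force: [1.4, 0.8, -0.5]
grip_width: 0.0342
grip_force: 0.0
```

>>> play_rows --increments '[{"tx": 0.05,"ty": -0.02,"tz": -0.03,"wx": 0,"wy": 0,"wz": 0,"hand": 0.6},{"tx": 0.11,"ty": -0.06,"tz": -0.04,"wx": 0,"wy": 0,"wz": 0,"hand": 0.6},{"tx": 0.17,"ty": -0.1,"tz": -0.04,"wx": 0,"wy": 0,"wz": 0,"hand": 0.6},{"tx": 0.23,"ty": -0.14,"tz": -0.04,"wx": 0,"wy": 0,"wz": 0,"hand": 0.6},{"tx": 0.23,"ty": -0.14,"tz": -0.04,"wx": 0,"wy": 0,"wz": 0,"hand": 0.6},{"tx": 0.23,"ty": -0.14,"tz": -0.04,"wx": 0,"wy": 0,"wz": 0,"hand": 0.6},{"tx": 0.23,"ty": -0.14,"tz": -0.04,"wx": 0,"wy": 0,"wz": 0,"hand": 0.6}]'

```text
time_s: 18.5
position: [0.4207, 0.1915, 0.3199]
eef_rot: [0.0, 0.564, 0.826, 0.0]
force: [0.9, 0.3, 0.5]
grip_width: 0.0335
grip_force: 0.0
```

```bash
python3 -c "
from h import *; from plant import r,snapshot
import cv2
s=r.state();print(s['position'],s['force'],np.abs(s['joint_velocities']).max())
b=snapshot('side')['pixels'][:,:,::-1][110:290,260:440]
t=snapshot('top')['pixels'][:,:,::-1][110:260,240:430]
m=np.zeros((400,800,3),np.uint8)
m[:400,:400]=cv2.resize(b,(400,400));m[:316,400:]=cv2.resize(t,(400,316))
cv2.imwrite('pics/m7.png',m)"
```

```text
[0.42068848 0.19154799 0.31989105] [0.87230697 0.29646338 0.52724004] 0.00770343890799418
```

View pics/m7.png

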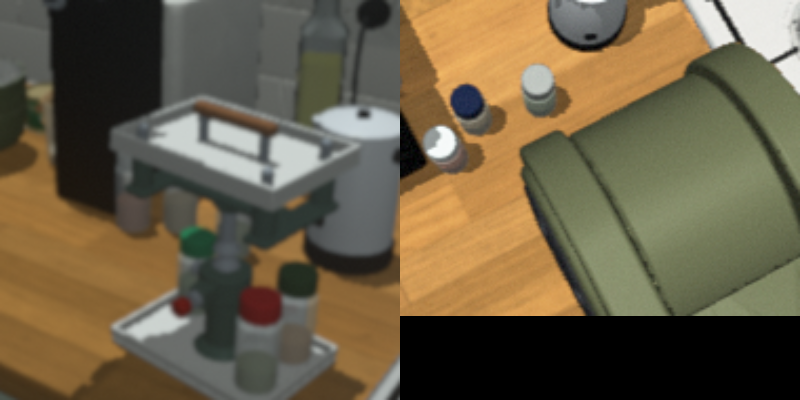

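The tray sits level on all four posts, the riser is still raised, and the three jars are standing as before. Handing in.

```bash
python3 -c "
from plant import ticket
print(ticket.close_job())"
```

```text
the job is handed in; nothing more can be done
None
```

The job is handed in, with no verdict returned: the frame was raised three clicks (counted by feel) and rests on the third catch, the tray is down on all four shoulders and released, and the three waiting jars were never touched. It took about 18.5 s of the 72 s.

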